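# Clamp a relined bottle cap in the screw press

## Task

The liner just glued into the bottle cap must be clamped while it sets. Set the cap upright in the recess of the press's pulled-out tray, push the tray fully home, then wind the crank clockwise until you feel the shoe touch the cap and add a quarter of a turn more, no further, or the cap is crushed. Let go and leave it clamped, and leave the other things on the bench where they are.

Things in the scene. Friction and masses are not known exactly. Their poses are not given: they have to be found in the camera images.
- press: Small bench screw press, fixed; place and yaw vary. Grey base 130 (x) by 150 (y) by 12 mm, two columns 120 mm apart in y, a cross beam 120 to 146 mm high and 40 mm deep, a crank on top. Origin: on the vertical screw axis at the bench top; x points to the back of the press, z up. The tray comes out of its front, along -x. Under the beam hang the ram and a steel shoe 26 mm wide.
- tray (a joint): How far the tray is pulled out of the front of the press, in m: 0 is fully home against its stop, with the recess on the screw axis; it starts about 0.085 to 0.1 out. It slides with about 2 N of friction.
- recess (a point): Centre of the floor of the round recess in the tray, 18 mm above the bench: 33 mm wide, 5 mm deep, with a 1.5 mm chamfer; the tray round it is a flat plate 66 by 66 mm whose top is 23 mm above the bench. Moves with the tray.
- tray_plate (a point): Middle of the upper edge of the black upright push plate at the front of the tray, 104 mm in front of the recess centre: 56 mm wide, 12 mm thick (this point is in the middle of the thickness), from 15 to 47 mm above the bench. Push it towards the back of the press to send the tray home.
- crank (a joint): Crank angle, rad: 0 with the arm towards the back of the press (+x), growing clockwise from above, which lowers the ram 16 mm a turn. Starts at -1 to 1; touch comes 0.5 to 1.5 turns later. Self-locking; it turns idle at 0.42 N m (8 N at the handle, 55 mm from the axis). At touch the load jumps by 0.23 N m (4 N at the handle), then rises 0.1 N m per quarter turn.
- handle_top (a point): Top centre of the crank's upright handle, 221 mm above the bench, on a circle of 55 mm radius about the screw axis: a black cylinder 22 mm wide, 48 mm tall, that spins freely, so it can be held and led round without turning the wrist. It stands on a flat steel arm whose upper face is 172 mm above the bench.
- ram: Ram of the press with the shoe it carries. Origin: on the screw axis at the underside of its dark flange. The shoe's face hangs 26.5 to 37.5 mm below the origin, depending on hidden packing: the touch must be felt. The shoe sits on a spring preloaded to 90 N, rate 10 N per mm, so a quarter turn past touch presses with about 130 N.
- cap: The white ribbed bottle cap, 30 mm wide, 16 mm tall, lying closed face up on the bench to the right of the press; grasp it across its rim. Origin: centre of its underside, z up.
- amber_bottle: Amber bottle, 87 mm wide, 164 mm tall, standing. Bystander. Origin: centre of its underside.
- beaker: Small clear beaker, 46 mm wide, 58 mm tall. Bystander. Origin: centre of its underside.
- vial_rack: Low vial rack, 62 by 96 by 22 mm. Bystander. Origin: centre of its underside.
- fittings_box: Flat box for small parts, 69 by 100 by 26 mm. Bystander. Origin: centre of its underside.
- column_box: Long carton, 46 by 230 by 29 mm. Bystander. Origin: centre of its underside.

How it is judged (in metres and radians):
On the way, in this order (a step that is already met when the one before it is completed fails the run):
1. the cap sits upright in the recess of the pulled-out tray, let go (horizontal distance between cap and recess below 0.003 m and z of cap in the frame of recess below 0.002 m and angle between cap's own z axis and vertical below 0.08 rad and contact force between the fingers and cap below 0.1 N), for 0.1 s.
2. the tray is fully home with the cap in its recess (value of joint tray below 0.004 m and horizontal distance between cap and recess below 0.003 m), for 0.1 s.
3. the shoe has been wound down onto the cap (contact force between ram and cap above 30 N), for 0.05 s.
At the end, for the whole second after the job is handed in: The cap sits upright in the recess (within 3 mm of its centre and on its floor), the tray is home to within 4 mm, and the shoe presses on the cap with 116 to 144 N, which is a quarter turn past touch, give or take about 0.08 of a turn (30 degrees); the crank is at rest and let go (all of step 2 and contact force between ram and cap between 116 and 144 N and z of cap in the frame of recess below 0.002 m and angle between cap's own z axis and vertical below 0.08 rad and velocity of joint crank between -0.05 and 0.05 rad/s).
It fails at once if the cap is crushed: the shoe presses on it with more than 160 N (about 0.43 of a turn past touch) (contact force between ram and cap above 160 N).
It fails at once if a bystander is moved by more than 3 cm (distance of any of amber_bottle, beaker, vial_rack, fittings_box, column_box from where it was at the start of the episode above 0.03 m).
It also fails if it takes over 72 s, if anything falls off the work surface, if the arm or the gripper's body presses on something with over 40 N, if the wrist force passes 120 N, or if a joint passes its speed limit or range.

## Robot

A 6-joint arm with a two-finger parallel gripper is mounted at the origin on a cart in front of the work surface, level with it; the furniture and walls round the work are solid. World frame = base frame: x ahead of the robot, y to its left, z up, the work surface at z = 0. Lengths are in m, angles in degrees, forces in N, time in s.
With the tool pointing down it reaches from about 0.35 to 0.875 m from the base axis. Payload 4.2 kg.
Tool frame: the origin (TCP) lies midway between the tips of the shut fingers; the grasp point (between the pads) lies 19 mm behind it; z points along the fingers, y is the line along which they close (so a half turn about z gives the same grasp; the last joint's range is limited). The gripper opens to 87 mm and grips with 3 to 60 N. Pads are 19 mm wide; open, the fingers measure 117 mm over their backs; the gripper's body (75 mm by 190 mm) begins 51 mm behind the grasp point.
Start: joints at [-48.209, 22.042, 0.453, 0, -68.411, -14.817], TCP at [0.284, -0.557, 0.223] pointing down, gripper open.
Joint ranges: [-179.83, 179.83], [-69.29, 118.12], [-61.27, 80.66], [-181.25, 117.63], [-171.15, -9.14], [-177.46, 177.46]. Speed limits (degrees/s): [159.86, 159.86, 180, 180, 180, 180].

## Interface

Orientations are given as a 3x3 rotation matrix whose columns are the frame's x, y, z axes.
In Python, from station import sense, capture, camera_params, finish_job gives the robot as it stands.
- The arm moves only by the tool drive_tool, never from a script. Its argument "rows" is a list of rows, each an object of numbers: "tx", "ty", "tz": the shift along the tool's x, y, z in cm; "ax", "ay", "az": the turn, a rotation vector about the tool's x, y, z in rad; "claw": the finger opening in cm, from 0 to 8.7. In form: [{"tx": .., "ty": .., "tz": .., "ax": .., "ay": .., "az": .., "claw": ..}, ...]. A call has 1 to 10 rows; each row shifts and turns the commanded pose from where the row before left it, along the tool's axes as they then stand; what a row does not reach is not made up. A row lasts 1/12 s, in which the tool goes at most 41.7 mm and 7.16 degrees, less where a joint would pass 70% of its speed; a pose out of reach is approached as far as the arm can. A call with a gripper value outside its range is refused whole. The fingers move at their own pace and stop on an object; the grip force is fixed at half the most. Time passes only in rows, so rows that do not move let the fingers close. It gives the time, the measured TCP pose, the force, the opening and the grip force at its end, in the units of the state.
- sense(): the state, without advancing time (a new reading comes with each control period).
- capture(name): name is "side" or "top" or "wrist"; returns (picture, depth): 420x560x3 uint8, red, green, blue; 420x560 float32, m along the optical axis (not along the pixel's ray), 0 where there is no reading.
- camera_params(name): a dict with "intrinsics" (3x3 intrinsics, pixels), "k1" (the pictures are not rectified: a ray, as slopes to the right and down, at radius r is drawn at 1 + k1 r^2 times it, then the intrinsics apply), "R" (3x3) and "t" (3): a world point X has camera coordinates R X + t; the wrist camera has in their place "tool_from_camera" (4x4, takes a point from camera to tool coordinates, whose origin is the TCP and whose axes are the flange's). Camera axes: x right, y down, z forward; pixel columns grow to the right and rows downward; lengths in m; the calibration is good to about 2 mm. A picture is of the moment at which its call begins: read the wrist's pose just before it. camera_params takes no time and is no camera call.
- finish_job(): hands the job in; it is judged then, once.
The state is a dict: "time_s": time; "joints": joint angles; "joint_velocities": joint speeds; "effort": joint torques, N m; "tcp_pos": TCP position; "ee_rot": TCP orientation; "wrist_force": force on the tool from outside, world axes, zero at the start; "moment": the same for the moment, N m; "gripper_width": opening from 0.0 (shut) to 1.0 (fully open); "gripper_force": force on a finger pad.
Only numpy, scipy, OpenCV 4.12 (cv2) and the standard library are available. Lean on these libraries where they do the work, as an engineer would, in place of code of your own. Each camera call takes 0.05 s, during which the arm holds its last target. There are 200 camera calls.

## Working session

There is one attempt and no reset: what is moved stays moved. The work goes in short steps, Python scripts to look and compute and a tool call to move; the robot and the scene stay as the last step left them, time stands still between calls to the robot, and variables do not carry over. Pictures are saved under pics/ and viewed, at most 10 in all, crops included, and the job is handed in when it is done.

Besides the shell and the picture viewer there is one more tool, called after "Request:" as a command line: name --argument value ..., lists and objects as JSON in quotes. drive_tool: Moves the arm, as the interface text tells. Its arguments: {"type":"object","properties":{"rows":{"type":"array"}},"required":["rows"]}

```bash
ls; mkdir -p pics
cat > h.py <<'E'
import numpy as np, cv2, json
from station import sense,capture,camera_params
def cloud(name):
    s=sense(); p=camera_params(name); im,d=capture(name)
    K=np.array(p["intrinsics"]);k1=p["k1"]
    v,u=np.mgrid[0:420,0:560]
    pts=np.stack([u,v],-1).reshape(-1,1,2).astype(float)
    n=cv2.undistortPoints(pts,K,np.array([k1,0,0,0,0.]),).reshape(420,560,2)
    X=np.dstack([n*d[...,None],d])
    if name=="wrist":
        T=np.array(p["tool_from_camera"]); X=X@T[:3,:3].T+T[:3,3]
        X=X@np.array(s["ee_rot"]).T+np.array(s["tcp_pos"])
    else:
        X=(X-np.array(p["t"]))@np.array(p["R"])
    X[d==0]=np.nan
    return im,X
E
python3 - <<'E'
from h import *
for n in("side","top"):
    im,X=cloud(n); cv2.imwrite(f"pics/{n}0.png",im[...,::-1]); np.savez(f"{n}0.npz",im=im,X=X)
s=sense();print(s)
E
```

```text
pics
{'time_s': 0.1, 'joints': array([-4.82075412e+01,  2.20858825e+01,  3.86407468e-01, -2.40345967e-02,
       -6.84102278e+01, -1.48174870e+01]), 'joint_velocities': array([ 0.03449595, -0.15438958,  0.23340597,  0.16920367,  0.07593303,
       -0.07506842]), 'effort': array([-2.78334192e-04, -3.91690671e+01,  1.87934428e+01,  4.23193395e+00,
        1.34417167e-02, -8.02164027e-05]), 'tcp_pos': array([ 0.28327321, -0.55651195,  0.22156908]), 'ee_rot': array([[-8.91274871e-01, -4.53462385e-01, -9.85176123e-04],
       [-4.53463441e-01,  8.91273281e-01,  1.68743466e-03],
       [ 1.12873013e-04,  1.95070946e-03, -9.99998091e-01]]), 'wrist_force': array([-0.44197245,  0.16752734,  0.18239534]), 'moment': array([ 0.04041611,  0.01103108, -0.07887269]), 'gripper_force': 0.0, 'gripper_width': 1.0017760486936658}
```

View pics/side0.png

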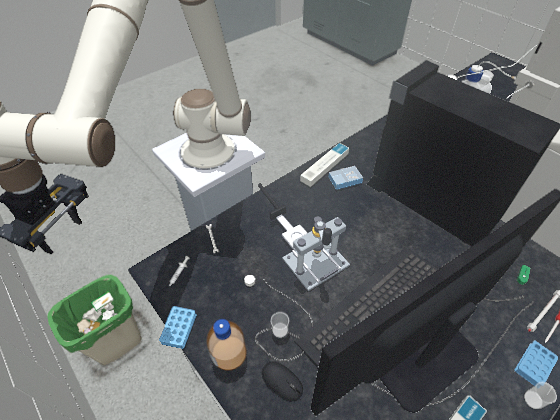

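View pics/top0.png

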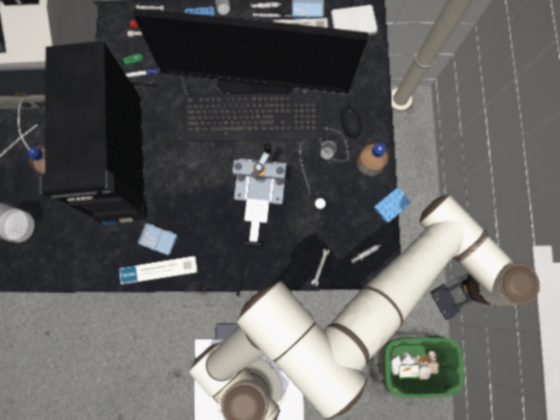

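The top view shows the press at about (260,180), with the tray running down to its black push plate near (254,243). The cap is at (320,203) and the crank handle near (266,152). The side view agrees.

Run:
```python
from h import *
f=np.load("top0.npz");X=f["X"];im=f["im"]
c=cv2.resize(im[130:260,215:345],(780,780),interpolation=cv2.INTER_CUBIC)[:, :]
cv2.imwrite("pics/top_c.png",cv2.resize(c,(600,600))[...,::-1])
z=X[...,2]
for n,(u,v) in dict(cap=(320,203),plate=(254,243),tray=(257,210),beamL=(240,168),beamR=(280,170),handle=(266,152),bench=(300,240)).items():
    print(n,X[v,u].round(4))
def reg(m,n):
    P=X[m];print(n,len(P),np.nanmean(P,0).round(4),np.nanmin(P,0).round(3),np.nanmax(P,0).round(3))
v,u=np.mgrid[0:420,0:560]
near=lambda a,b,r:(abs(u-a)<r)&(abs(v-b)<r)
reg(near(320,203,9)&(z>.008),"cap")
reg(near(265,155,25)&(z>.195),"handle")
reg(near(260,175,35)&(z>.11)&(z<.16),"beam")
reg(near(255,238,14)&(z>.035)&(z<.06),"plate")
m=near(260,175,35)&(z>.13)&(z<.155)
P=X[m][:,:2];print(cv2.minAreaRect(P.astype(np.float32)))
```

```text
cap [ 0.556  -0.2242  0.0128]
plate [ 0.4312 -0.021   0.0436]
tray [ 0.5352 -0.0298  0.0202]
beamL [0.6326 0.0132 0.1574]
beamR [ 0.6249 -0.1003  0.1588]
handle [ 0.6683 -0.0616  0.1928]
bench [ 0.4431 -0.1604  0.0043]
cap 79 [ 0.5563 -0.2235  0.0151] [ 0.535 -0.24   0.008] [ 0.571 -0.203  0.025]
handle 60 [ 0.676  -0.0654  0.2176] [ 0.668 -0.076  0.197] [ 0.69  -0.056  0.228]
beam 636 [ 0.6316 -0.0405  0.1463] [ 0.607 -0.115  0.119] [0.66  0.035 0.16 ]
plate 80 [ 0.4321 -0.0161  0.0463] [ 0.424 -0.042  0.035] [0.441 0.012 0.055]
((0.6342214345932007, -0.03923959285020828), (0.15048058331012726, 0.04172235354781151), 83.96076965332031)
```

View pics/top_c.png

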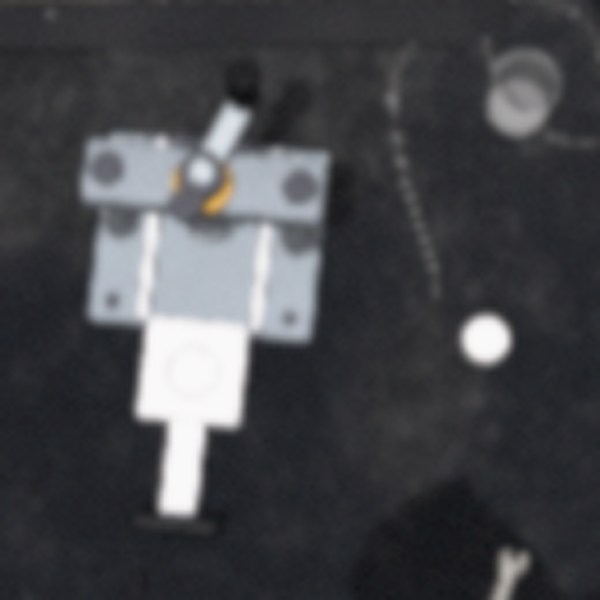

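The press is at about (0.634, -0.039) with yaw -6°, and the tray is out about 0.099. I'll move over the work so the wrist camera can see it.

Request:
drive_tool --rows '[{"tx": -3, "ty": 1.95, "tz": -0.2}, {"tx": -3, "ty": 1.95, "tz": -0.2}, {"tx": -3, "ty": 1.95, "tz": -0.2}, {"tx": -3, "ty": 1.95, "tz": -0.2}, {"tx": -3, "ty": 1.95, "tz": -0.2}, {"tx": -3, "ty": 1.95, "tz": -0.2}, {"tx": -3, "ty": 1.95, "tz": -0.2}, {"tx": -3, "ty": 1.95, "tz": -0.2}, {"tx": -3, "ty": 1.95, "tz": -0.2}, {"tx": -3, "ty": 1.95, "tz": -0.2}]'

```text
invalid input at $.rows[0]: expected keys tx, ty, tz, ax, ay, az, claw
```

Request:
drive_tool --rows '[{"tx": -3, "ty": 1.95}, {"tx": -3, "ty": 1.95}, {"tx": -3, "ty": 1.95}, {"az": 0.115}, {"az": 0.115}, {"az": 0.115}, {"az": 0.115}, {"az": 0.116}, {"az": 0}, {"az": 0}]'

```text
invalid input at $.rows[0]: expected keys tx, ty, tz, ax, ay, az, claw
```

Run:
```python
from h import *
im,X=cloud("wrist"); cv2.imwrite("pics/w1.png",im[...,::-1]); np.savez("w1.npz",im=im,X=X)
s=sense();print(s["tcp_pos"],s["ee_rot"])
```

```text
[ 0.28330448 -0.55658739  0.22171323] [[-8.91249922e-01 -4.53511615e-01 -8.89560830e-04]
 [-4.53512467e-01  8.91248761e-01  1.44520670e-03]
 [ 1.37401964e-04  1.69146728e-03 -9.99998560e-01]]
```

View pics/w1.png

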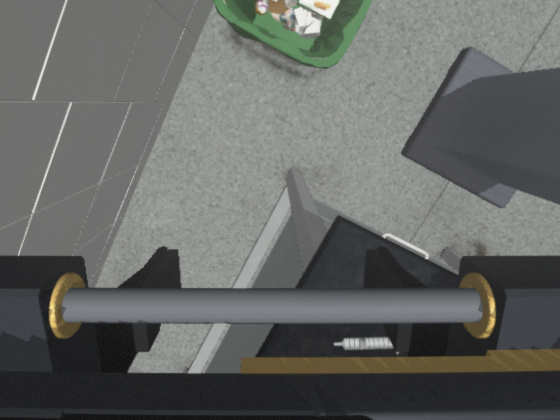

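The moves were refused because every key is needed. The wrist picture shows the view extends towards tool +x (the robot side, image up), so I'll park the TCP beyond the cap.

Request:
drive_tool --rows '[{"tx": -3.3, "ty": 1.5, "tz": -0.5, "ax": 0, "ay": 0, "az": 0, "claw": 8.7}, {"tx": -3.3, "ty": 1.5, "tz": -0.5, "ax": 0, "ay": 0, "az": 0, "claw": 8.7}, {"tx": -3.3, "ty": 1.5, "tz": -0.5, "ax": 0, "ay": 0, "az": 0, "claw": 8.7}, {"tx": -3.3, "ty": 1.5, "tz": -0.5, "ax": 0, "ay": 0, "az": 0, "claw": 8.7}, {"tx": -3.3, "ty": 1.5, "tz": -0.5, "ax": 0, "ay": 0, "az": 0, "claw": 8.7}, {"tx": -3.3, "ty": 1.5, "tz": -0.5, "ax": 0, "ay": 0, "az": 0, "claw": 8.7}, {"tx": -3.3, "ty": 1.5, "tz": -0.5, "ax": 0, "ay": 0, "az": 0, "claw": 8.7}, {"tx": -3.3, "ty": 1.5, "tz": -0.5, "ax": 0, "ay": 0, "az": 0, "claw": 8.7}, {"tx": -3.3, "ty": 1.5, "tz": -0.5, "ax": 0, "ay": 0, "az": 0, "claw": 8.7}, {"tx": -3.3, "ty": 1.5, "tz": -0.5, "ax": 0, "ay": 0, "az": 0, "claw": 8.7}]'

```text
time_s: 0.98
tcp_pos: [0.5102, -0.2719, 0.2727]
ee_rot: [[-0.891, -0.454, -0.0], [-0.454, 0.891, 0.0], [0.0, 0.0, -1.0]]
wrist_force: [0.7, -0.5, -0.8]
gripper_width: 0.996
gripper_force: 0.0
```

Request:
drive_tool --rows '[{"tx": -3.3, "ty": 1.5, "tz": 0, "ax": 0, "ay": 0, "az": 0, "claw": 8.7}, {"tx": -3.3, "ty": 1.5, "tz": 0, "ax": 0, "ay": 0, "az": 0, "claw": 8.7}, {"tx": -3.3, "ty": 1.5, "tz": 0, "ax": 0, "ay": 0, "az": 0, "claw": 8.7}, {"tx": 0, "ty": 0, "tz": 0, "ax": 0, "ay": 0, "az": 0.115, "claw": 8.7}, {"tx": 0, "ty": 0, "tz": 0, "ax": 0, "ay": 0, "az": 0.115, "claw": 8.7}, {"tx": 0, "ty": 0, "tz": 0, "ax": 0, "ay": 0, "az": 0.115, "claw": 8.7}, {"tx": 0, "ty": 0, "tz": 0, "ax": 0, "ay": 0, "az": 0.115, "claw": 8.7}, {"tx": 0, "ty": 0, "tz": 0, "ax": 0, "ay": 0, "az": 0.115, "claw": 8.7}, {"tx": 0, "ty": 0, "tz": 0, "ax": 0, "ay": 0, "az": 0, "claw": 8.7}, {"tx": 0, "ty": 0, "tz": 0, "ax": 0, "ay": 0, "az": 0, "claw": 8.7}]'

```text
time_s: 1.82
tcp_pos: [0.5773, -0.1885, 0.2722]
ee_rot: [[-0.995, 0.101, -0.001], [0.101, 0.995, 0.0], [0.001, 0.0, -1.0]]
wrist_force: [0.2, -0.2, 1.2]
gripper_width: 0.999
gripper_force: 0.0
```

Run:
```python
from h import *
im,X=cloud("wrist"); cv2.imwrite("pics/w2.png",im[...,::-1]); np.savez("w2.npz",im=im,X=X)
s=sense();print(s["tcp_pos"],s["ee_rot"]);print(camera_params("wrist"))
```

```text
[ 0.577265   -0.18857453  0.27228083] [[-9.94854833e-01  1.01309652e-01 -4.65542862e-04]
 [ 1.01309596e-01  9.94854937e-01  1.41497680e-04]
 [ 4.77482695e-04  9.36056920e-05 -9.99999882e-01]]
{'intrinsics': array([[375.29917551,   0.        , 271.89180542],
       [  0.        , 375.29917551, 209.71220511],
       [  0.        ,   0.        ,   1.        ]]), 'k1': -0.029176233514986057, 'tool_from_camera': array([[ 7.97156827e-04, -9.62269277e-01, -2.72097783e-01,
         7.50446789e-02],
       [ 9.99999635e-01,  8.51121399e-04, -8.03072998e-05,
        -2.47344813e-04],
       [ 3.08865493e-04, -2.72097619e-01,  9.62269604e-01,
        -1.61142153e-01],
       [ 0.00000000e+00,  0.00000000e+00,  0.00000000e+00,
         1.00000000e+00]])}
```

View pics/w2.png

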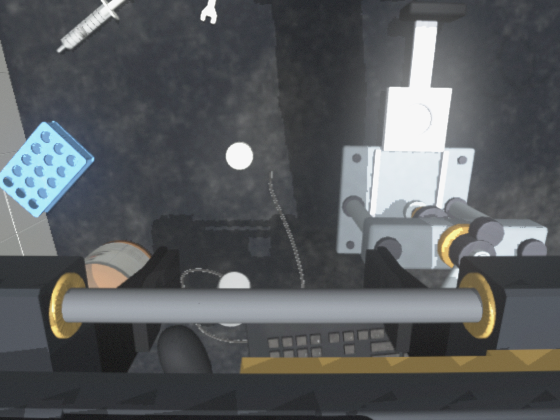

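The wrist view shows the cap at (239,156), the tray square at about (384–451, 87–152) with the recess at (417,118), and the plate at (433,10). I'll measure these by ray and plane intersection at the known heights.

```bash
cat >> h.py <<'E'
def ray(uv,z,s):
    p=camera_params("wrist");K=np.array(p["intrinsics"])
    n=cv2.undistortPoints(np.array(uv,float).reshape(-1,1,2),K,np.array([p["k1"],0,0,0,0.])).reshape(-1,2)
    T=np.array(p["tool_from_camera"]);R=np.array(s["ee_rot"])
    d=np.c_[n,np.ones(len(n))]@T[:3,:3].T@R.T; o=R@T[:3,3]+np.array(s["tcp_pos"])
    return o+d*((z-o[2])/d[:,2])[:,None]
E
python3 - <<'E'
from h import *
s=sense();f=np.load("w2.npz");im=f["im"];X=f["X"]
g=cv2.cvtColor(im,cv2.COLOR_RGB2GRAY)
m=np.zeros_like(g);m[135:178,215:262]=(g[135:178,215:262]>130)
c=max(cv2.findContours(m,0,1)[0],key=cv2.contourArea).reshape(-1,2)
P=ray(c,.016,s)[:,:2].astype(np.float32);print("cap",cv2.minEnclosingCircle(P),P.mean(0),"depth",X[156,239])
# tray
m=np.zeros_like(g);m[82:146,375:460]=g[82:146,375:460]>200
c=max(cv2.findContours(m,0,1)[0],key=cv2.contourArea).reshape(-1,2)
P=ray(c,.023,s)[:,:2].astype(np.float32);print("tray",cv2.minAreaRect(P),"depth",X[110,395],X[118,417])
print("plate z.047 depth",X[8,432],ray([[400,15],[465,15]],.047,s))
# recess ring via gradient
cr=g[95:140,393:443];print(cr.min(),cr.max())
big=cv2.resize(im[0:160,360:480],(600,800),interpolation=cv2.INTER_CUBIC)
big=cv2.createCLAHE(4,(8,8)).apply(cv2.cvtColor(big,cv2.COLOR_RGB2GRAY)); cv2.imwrite("pics/rec.png",cv2.resize(big[200:,:],(600,600)))
lo=(g<245)&(g>150)
mm=np.zeros_like(g);mm[100:137,398:437]=lo[100:137,398:437]
q=np.argwhere(mm)[:,::-1];print("ring px",len(q));
if len(q)>10:
    P=ray(q,.0225,s)[:,:2].astype(np.float32);print(cv2.minEnclosingCircle(P),P.mean(0))
E
```

```text
cap ((0.5537476539611816, -0.22340473532676697), 0.01598912850022316) [ 0.55385476 -0.2233747 ] depth [ 0.55463013 -0.22345933  0.01417119]
tray ((0.5281814932823181, -0.0280320942401886), (0.06720360368490219, 0.06574248522520065), 84.01004791259766) depth [ 0.52149637 -0.0514855   0.0220371 ] [ 0.53243755 -0.02619892  0.0171945 ]
plate z.047 depth [ 0.43022421 -0.02295499  0.04770998] [[ 0.43354427 -0.0529589   0.047     ]
 [ 0.43901171  0.00881069  0.047     ]]
203 247
ring px 96
((0.5326285362243652, -0.02492903545498848), 0.016195246949791908) [ 0.53076893 -0.01666929]
```

View pics/rec.png

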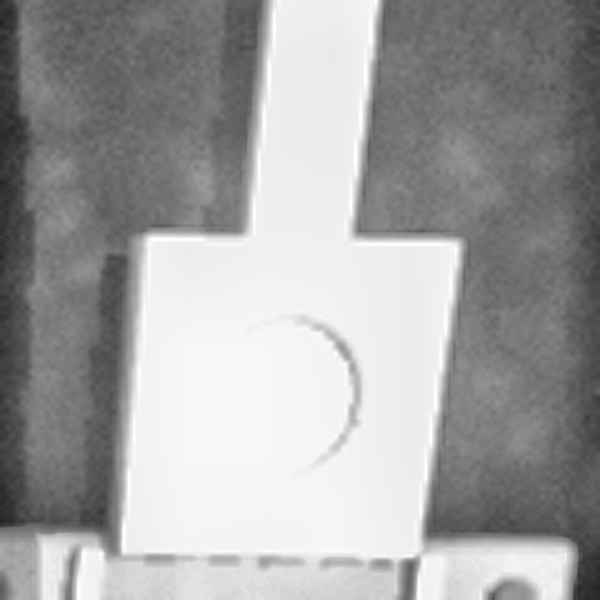

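Run:
```python
from h import *
from scipy.optimize import least_squares
s=sense();f=np.load("w2.npz");im=f["im"]
g=cv2.cvtColor(im,cv2.COLOR_RGB2GRAY).astype(float)
# sub-pixel edges of tray: left/right per row, front edge per col, back edge
def edge(a,lo,hi,sgn):
    d=sgn*np.diff(a[lo:hi]);i=int(d.argmax());w=np.clip(d[max(0,i-2):i+3],0,None);return lo+.5+(np.arange(max(0,i-2),max(0,i-2)+len(w))*w).sum()/w.sum()
L=[(edge(g[r],374,395,1),r) for r in range(95,145)];R=[(edge(g[r],440,462,-1),r) for r in range(95,145)]
F=[(c,edge(g[:,c],78,96,1)) for c in list(range(392,407))+list(range(434,447))]
B=[(c,edge(g[:,c],145,157,-1)) for c in range(390,442)]
res={}
for n,e in dict(L=L,R=R,F=F,B=B).items():
    P=ray(e,.023,s)[:,:2].astype(np.float32);vx,vy,x,y=cv2.fitLine(P,cv2.DIST_HUBER,0,.001,.001).ravel();res[n]=(vx,vy,x,y);print(n,np.degrees(np.arctan2(vy,vx)).round(2),x,y)
def inter(a,b):
    A=np.array([[a[0],-b[0]],[a[1],-b[1]]]);t=np.linalg.solve(A,[b[2]-a[2],b[3]-a[3]]);return np.array(a[2:])+t[0]*np.array(a[:2])
C=np.array([inter(res[a],res[b]) for a,b in("LF","RF","RB","LB")]);print(C.round(4),C.mean(0),np.linalg.norm(C-np.roll(C,1,0),axis=1))
# ring: darkest right arc
q=[]
for r in range(106,134):
    a=g[r,424:438];i=a.argmin()
    if a[i]<a.max()-8:q.append((424+i,r))
P=ray(q,.0215,s)[:,:2]
for rad in(.0165,.018):
    o=least_squares(lambda c:np.hypot(*(P-c).T)-rad,[.533,-.0285],loss="soft_l1",f_scale=.0005);print("ring",len(q),rad,o.x,o.cost)
```

```text
L -6.51 0.52809256 -0.062312275
R -6.62 0.5369588 0.004801556
F 83.54 0.50122607 -0.01741606
B 83.0 0.5671235 -0.029994043
[[ 0.4965 -0.0587]
 [ 0.5042  0.0086]
 [ 0.5709  0.0009]
 [ 0.5627 -0.0663]] [ 0.5335762  -0.02887583] [0.06655081 0.06775148 0.06718684 0.06762134]
ring 24 0.0165 [ 0.53372936 -0.02928705] 7.769890460083745e-07
ring 24 0.018 [ 0.53386844 -0.03094807] 9.79419716745025e-07
```

Recess (0.5336, -0.029), yaw -6.6° and side 67 mm agree with the given sizes. Next I go down on the cap at (0.5538, -0.2234).

Request:
drive_tool --rows '[{"tx": 1, "ty": -1.85, "tz": 2.5, "ax": 0, "ay": 0, "az": 0.014, "claw": 6}, {"tx": 1, "ty": -1.85, "tz": 2.5, "ax": 0, "ay": 0, "az": 0, "claw": 6}, {"tx": 0, "ty": 0, "tz": 3, "ax": 0, "ay": 0, "az": 0, "claw": 6}, {"tx": 0, "ty": 0, "tz": 3, "ax": 0, "ay": 0, "az": 0, "claw": 6}, {"tx": 0, "ty": 0, "tz": 3, "ax": 0, "ay": 0, "az": 0, "claw": 6}, {"tx": 0, "ty": 0, "tz": 3, "ax": 0, "ay": 0, "az": 0, "claw": 6}, {"tx": 0, "ty": 0, "tz": 3, "ax": 0, "ay": 0, "az": 0, "claw": 6}, {"tx": 0, "ty": 0, "tz": 2, "ax": 0, "ay": 0, "az": 0, "claw": 6}, {"tx": 0, "ty": 0, "tz": 0, "ax": 0, "ay": 0, "az": 0, "claw": 6}, {"tx": 0, "ty": 0, "tz": 0, "ax": 0, "ay": 0, "az": 0, "claw": 6}]'

```text
time_s: 2.7
tcp_pos: [0.553, -0.2233, 0.0519]
ee_rot: [[-0.993, 0.116, -0.002], [0.116, 0.993, -0.0], [0.002, -0.0, -1.0]]
wrist_force: [-0.6, -0.3, 0.6]
gripper_width: 0.689
gripper_force: 0.0
```

Request:
drive_tool --rows '[{"tx": 0, "ty": 0, "tz": 2, "ax": 0, "ay": 0, "az": 0, "claw": 6}, {"tx": 0, "ty": 0, "tz": 1.5, "ax": 0, "ay": 0, "az": 0, "claw": 6}, {"tx": 0, "ty": 0, "tz": 1, "ax": 0, "ay": 0, "az": 0, "claw": 6}, {"tx": 0, "ty": 0, "tz": 0, "ax": 0, "ay": 0, "az": 0, "claw": 6}, {"tx": 0, "ty": 0, "tz": 0, "ax": 0, "ay": 0, "az": 0, "claw": 5}, {"tx": 0, "ty": 0, "tz": 0, "ax": 0, "ay": 0, "az": 0, "claw": 4}, {"tx": 0, "ty": 0, "tz": 0, "ax": 0, "ay": 0, "az": 0, "claw": 3.4}, {"tx": 0, "ty": 0, "tz": 0, "ax": 0, "ay": 0, "az": 0, "claw": 2.5}, {"tx": 0, "ty": 0, "tz": 0, "ax": 0, "ay": 0, "az": 0, "claw": 2}, {"tx": 0, "ty": 0, "tz": 0, "ax": 0, "ay": 0, "az": 0, "claw": 2}]'

```text
time_s: 3.53
tcp_pos: [0.5537, -0.2232, 0.0081]
ee_rot: [[-0.993, 0.118, 0.001], [0.118, 0.993, -0.0], [-0.001, -0.0, -1.0]]
wrist_force: [0.1, 0.5, 1.9]
gripper_width: 0.329
gripper_force: 30.1
```

Request:
drive_tool --rows '[{"tx": 0, "ty": 0, "tz": 0, "ax": 0, "ay": 0, "az": 0, "claw": 2}, {"tx": 0, "ty": 0, "tz": 0, "ax": 0, "ay": 0, "az": 0, "claw": 2}, {"tx": 0, "ty": 0, "tz": 0, "ax": 0, "ay": 0, "az": 0, "claw": 2}]'

```text
time_s: 3.78
tcp_pos: [0.5537, -0.2232, 0.0081]
ee_rot: [[-0.993, 0.118, 0.001], [0.118, 0.993, -0.0], [-0.001, -0.0, -1.0]]
wrist_force: [-1.5, 0.0, 3.8]
gripper_width: 0.33
gripper_force: 30.0
```

Request:
drive_tool --rows '[{"tx": 0, "ty": 0, "tz": -1.5, "ax": 0, "ay": 0, "az": 0, "claw": 2}, {"tx": 0, "ty": 0, "tz": -3.2, "ax": 0, "ay": 0, "az": 0, "claw": 2}, {"tx": 0, "ty": 0, "tz": -3.2, "ax": 0, "ay": 0, "az": 0, "claw": 2}, {"tx": 0, "ty": 0, "tz": -3.2, "ax": 0, "ay": 0, "az": 0, "claw": 2}, {"tx": 0, "ty": 0, "tz": -3.2, "ax": 0, "ay": 0, "az": 0, "claw": 2}, {"tx": 0, "ty": 0, "tz": -3.2, "ax": 0, "ay": 0, "az": 0, "claw": 2}, {"tx": 0, "ty": 0, "tz": -3.2, "ax": 0, "ay": 0, "az": 0, "claw": 2}, {"tx": 0, "ty": 0, "tz": -3.2, "ax": 0, "ay": 0, "az": 0, "claw": 2}, {"tx": 0, "ty": 0, "tz": -2.5, "ax": 0, "ay": 0, "az": 0, "claw": 2}, {"tx": 0, "ty": 0, "tz": 0, "ax": 0, "ay": 0, "az": 0, "claw": 2}]'

```text
time_s: 4.62
tcp_pos: [0.5558, -0.2242, 0.2779]
ee_rot: [[-0.993, 0.117, 0.011], [0.117, 0.993, -0.003], [-0.011, -0.002, -1.0]]
wrist_force: [1.1, 0.3, 0.5]
gripper_width: 0.328
gripper_force: 30.0
```

Request:
drive_tool --rows '[{"tx": 0.3, "ty": 2.85, "tz": 0, "ax": 0, "ay": 0, "az": 0, "claw": 2}, {"tx": 0.3, "ty": 2.85, "tz": 0, "ax": 0, "ay": 0, "az": 0, "claw": 2}, {"tx": 0.3, "ty": 2.85, "tz": 0, "ax": 0, "ay": 0, "az": 0, "claw": 2}, {"tx": 0.3, "ty": 2.85, "tz": 0, "ax": 0, "ay": 0, "az": 0, "claw": 2}, {"tx": 0.3, "ty": 2.85, "tz": 0, "ax": 0, "ay": 0, "az": 0, "claw": 2}, {"tx": 0.3, "ty": 2.85, "tz": 0, "ax": 0, "ay": 0, "az": 0, "claw": 2}, {"tx": 0.3, "ty": 2.85, "tz": 0, "ax": 0, "ay": 0, "az": 0, "claw": 2}, {"tx": 0.3, "ty": 2.85, "tz": 0, "ax": 0, "ay": 0, "az": 0, "claw": 2}, {"tx": 0, "ty": 0, "tz": 0, "ax": 0, "ay": 0, "az": 0, "claw": 2}, {"tx": 0, "ty": 0, "tz": 0, "ax": 0, "ay": 0, "az": 0, "claw": 2}]'

```text
time_s: 5.45
tcp_pos: [0.556, 0.0074, 0.2705]
ee_rot: [[-0.993, 0.115, -0.002], [0.115, 0.993, -0.0], [0.002, -0.0, -1.0]]
wrist_force: [0.1, -0.2, -1.2]
gripper_width: 0.331
gripper_force: 30.0
```

Run:
```python
from h import *
im,X=cloud("wrist"); cv2.imwrite("pics/w3.png",im[...,::-1]); np.savez("w3.npz",im=im,X=X)
s=sense();print(s["tcp_pos"],s["gripper_width"])
```

```text
[0.55606381 0.00645635 0.27065448] 0.33411972916885124
```

View pics/w3.png

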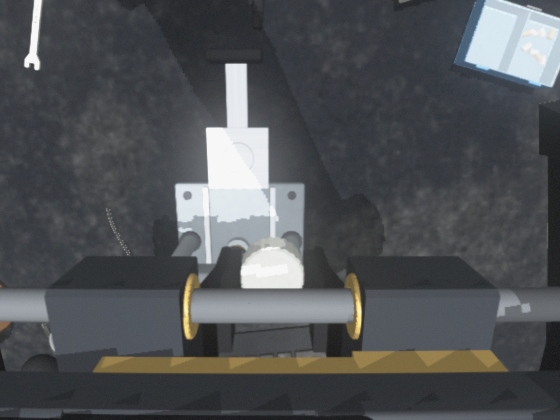

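The view shows the tray at about cols 207–269, rows 128–187, the recess at (237,157), and the held cap's front rim near (272,240). I'll measure both.

Run:
```python
from h import *
from scipy.optimize import least_squares
s=sense();f=np.load("w3.npz");im=f["im"];X=f["X"]
g=cv2.cvtColor(im,cv2.COLOR_RGB2GRAY).astype(float)
def edge(a,lo,hi,sgn):
    d=sgn*np.diff(a[lo:hi]);i=int(d.argmax());w=np.clip(d[max(0,i-2):i+3],0,None);return lo+.5+(np.arange(max(0,i-2),max(0,i-2)+len(w))*w).sum()/w.sum()
L=[(edge(g[r],198,216,1),r) for r in range(135,175)];R=[(edge(g[r],260,278,-1),r) for r in range(135,178)]
F=[(c,edge(g[:,c],120,136,1)) for c in list(range(212,223))+list(range(251,265))]
B=[(c,edge(g[:,c],180,194,-1)) for c in range(215,235)]
res={}
for n,e in dict(L=L,R=R,F=F,B=B).items():
    P=ray(e,.023,s)[:,:2].astype(np.float32);vx,vy,x,y=cv2.fitLine(P,cv2.DIST_HUBER,0,.001,.001).ravel();res[n]=(vx,vy,x,y);print(n,np.degrees(np.arctan2(vy,vx)).round(2))
def inter(a,b):
    A=np.array([[a[0],-b[0]],[a[1],-b[1]]]);t=np.linalg.solve(A,[b[2]-a[2],b[3]-a[3]]);return np.array(a[2:])+t[0]*np.array(a[:2])
C=np.array([inter(res[a],res[b]) for a,b in("LF","RF","RB","LB")]);print(C.round(4),C.mean(0),np.linalg.norm(C-np.roll(C,1,0),axis=1))
m=(X[...,2]>0.265)&(X[...,2]<.305);v,u=np.mgrid[0:420,0:560];m&=(abs(u-272)<45)&(v>225)&(v<300)&(g>140)
Y=(X[m]-s["tcp_pos"])@np.array(s["ee_rot"]);print("cap tool pts",len(Y),Y.min(0),Y.max(0),np.median(Y,0))
big=im[95:295,180:360];cv2.imwrite("pics/w3c.png",cv2.resize(big,(540,600),interpolation=cv2.INTER_CUBIC)[...,::-1])
```

```text
L -6.68
R -6.56
F 82.85
B 84.48
[[ 4.962e-01 -5.860e-02]
 [ 5.046e-01  7.800e-03]
 [ 5.700e-01  2.000e-04]
 [ 5.636e-01 -6.650e-02]] [ 0.5336009  -0.02928123] [0.06781092 0.06691806 0.06591006 0.067063  ]
cap tool pts 2655 [-0.00656691 -0.01385658 -0.00838966] [0.01455581 0.01492952 0.00560419] [ 0.00501893  0.000708   -0.00595676]
```

View pics/w3c.png

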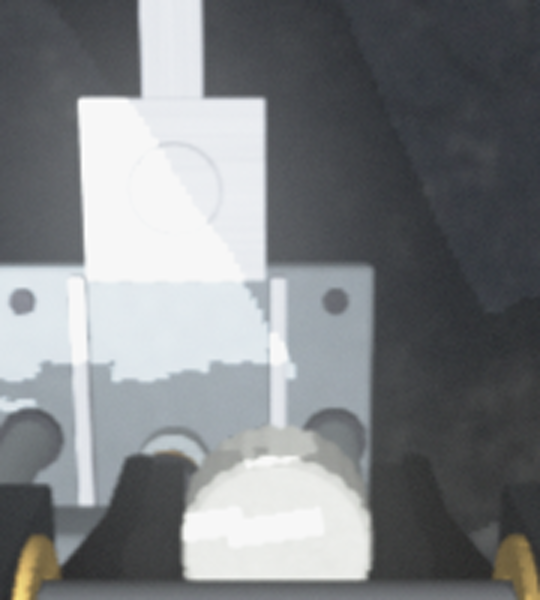

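The cap sits centred in the fingers (offset under 0.5 mm) and the recess reading repeats. Now I move above the recess and down.

Request:
drive_tool --rows '[{"tx": 0.91, "ty": -1.9, "tz": 2, "ax": 0, "ay": 0, "az": 0, "claw": 2}, {"tx": 0.91, "ty": -1.9, "tz": 2, "ax": 0, "ay": 0, "az": 0, "claw": 2}, {"tx": 0, "ty": 0, "tz": 3, "ax": 0, "ay": 0, "az": 0, "claw": 2}, {"tx": 0, "ty": 0, "tz": 3, "ax": 0, "ay": 0, "az": 0, "claw": 2}, {"tx": 0, "ty": 0, "tz": 3, "ax": 0, "ay": 0, "az": 0, "claw": 2}, {"tx": 0, "ty": 0, "tz": 3, "ax": 0, "ay": 0, "az": 0, "claw": 2}, {"tx": 0, "ty": 0, "tz": 3, "ax": 0, "ay": 0, "az": 0, "claw": 2}, {"tx": 0, "ty": 0, "tz": 2, "ax": 0, "ay": 0, "az": 0, "claw": 2}, {"tx": 0, "ty": 0, "tz": 1.5, "ax": 0, "ay": 0, "az": 0, "claw": 2}, {"tx": 0, "ty": 0, "tz": 0, "ax": 0, "ay": 0, "az": 0, "claw": 2}]'

```text
time_s: 6.33
tcp_pos: [0.531, -0.0312, 0.0429]
ee_rot: [[-0.993, 0.121, -0.008], [0.121, 0.993, -0.001], [0.008, -0.002, -1.0]]
wrist_force: [-0.3, -0.2, -1.1]
gripper_width: 0.325
gripper_force: 30.0
```

Request:
drive_tool --rows '[{"tx": 0, "ty": 0, "tz": 0, "ax": 0, "ay": 0, "az": 0, "claw": 2}, {"tx": 0, "ty": 0, "tz": 0, "ax": 0, "ay": 0, "az": 0, "claw": 2}]'

```text
time_s: 6.5
tcp_pos: [0.5347, -0.03, 0.0475]
ee_rot: [[-0.993, 0.119, 0.002], [0.119, 0.993, 0.0], [-0.002, 0.0, -1.0]]
wrist_force: [0.3, -0.6, -0.3]
gripper_width: 0.323
gripper_force: 30.0
```

Request:
drive_tool --rows '[{"tx": 0.12, "ty": 0.07, "tz": 0.4, "ax": 0, "ay": 0, "az": 0, "claw": 2}, {"tx": 0, "ty": 0, "tz": 0.4, "ax": 0, "ay": 0, "az": 0, "claw": 2}, {"tx": 0, "ty": 0, "tz": 0.4, "ax": 0, "ay": 0, "az": 0, "claw": 2}, {"tx": 0, "ty": 0, "tz": 0, "ax": 0, "ay": 0, "az": 0, "claw": 2}, {"tx": 0, "ty": 0, "tz": 0, "ax": 0, "ay": 0, "az": 0, "claw": 2}, {"tx": 0, "ty": 0, "tz": 0, "ax": 0, "ay": 0, "az": 0, "claw": 2}]'

```text
time_s: 7.0
tcp_pos: [0.5329, -0.0286, 0.0347]
ee_rot: [[-0.993, 0.118, 0.0], [0.118, 0.993, -0.0], [-0.0, 0.0, -1.0]]
wrist_force: [-0.3, -0.1, -0.1]
gripper_width: 0.324
gripper_force: 30.0
```

Request:
drive_tool --rows '[{"tx": 0, "ty": 0, "tz": 0.2, "ax": 0, "ay": 0, "az": 0, "claw": 2}, {"tx": 0, "ty": 0, "tz": 0.2, "ax": 0, "ay": 0, "az": 0, "claw": 2}, {"tx": 0, "ty": 0, "tz": 0.2, "ax": 0, "ay": 0, "az": 0, "claw": 2}, {"tx": 0, "ty": 0, "tz": 0.2, "ax": 0, "ay": 0, "az": 0, "claw": 2}, {"tx": 0, "ty": 0, "tz": 0, "ax": 0, "ay": 0, "az": 0, "claw": 2}, {"tx": 0, "ty": 0, "tz": 0, "ax": 0, "ay": 0, "az": 0, "claw": 2}]'

```text
time_s: 7.5
tcp_pos: [0.5327, -0.0287, 0.0264]
ee_rot: [[-0.993, 0.118, -0.0], [0.118, 0.993, -0.0], [0.0, -0.0, -1.0]]
wrist_force: [0.4, -0.1, -1.0]
gripper_width: 0.329
gripper_force: 30.0
```

The cap went in without force. I'll release it, rise and look.

Request:
drive_tool --rows '[{"tx": 0, "ty": 0, "tz": 0, "ax": 0, "ay": 0, "az": 0, "claw": 5}, {"tx": 0, "ty": 0, "tz": 0, "ax": 0, "ay": 0, "az": 0, "claw": 5}, {"tx": 0, "ty": 0, "tz": 0, "ax": 0, "ay": 0, "az": 0, "claw": 5}, {"tx": 0, "ty": 0, "tz": 0, "ax": 0, "ay": 0, "az": 0, "claw": 5}, {"tx": 0, "ty": 0, "tz": -1, "ax": 0, "ay": 0, "az": 0, "claw": 5}, {"tx": 0, "ty": 0, "tz": -3, "ax": 0, "ay": 0, "az": 0, "claw": 5}, {"tx": 0, "ty": 0, "tz": -3, "ax": 0, "ay": 0, "az": 0, "claw": 5}, {"tx": 0, "ty": 0, "tz": -3, "ax": 0, "ay": 0, "az": 0, "claw": 5}, {"tx": -0.5, "ty": 0, "tz": -3, "ax": 0, "ay": 0, "az": 0, "claw": 5}, {"tx": -1.5, "ty": 0, "tz": -3, "ax": 0, "ay": 0, "az": 0, "claw": 5}]'

```text
time_s: 8.33
tcp_pos: [0.551, -0.0311, 0.1893]
ee_rot: [[-0.993, 0.118, -0.0], [0.118, 0.993, 0.0], [0.0, 0.0, -1.0]]
wrist_force: [1.1, -0.1, -0.2]
gripper_width: 0.573
gripper_force: 0.0
```

Request:
drive_tool --rows '[{"tx": 0, "ty": 0, "tz": -3, "ax": 0, "ay": 0, "az": 0, "claw": 5}, {"tx": 0, "ty": 0, "tz": -3, "ax": 0, "ay": 0, "az": 0, "claw": 5}, {"tx": 0, "ty": 0, "tz": -2, "ax": 0, "ay": 0, "az": 0, "claw": 5}, {"tx": 0, "ty": 0, "tz": 0, "ax": 0, "ay": 0, "az": 0, "claw": 5}, {"tx": 0, "ty": 0, "tz": 0, "ax": 0, "ay": 0, "az": 0, "claw": 5}, {"tx": 0, "ty": 0, "tz": 0, "ax": 0, "ay": 0, "az": 0, "claw": 5}]'

```text
time_s: 8.83
tcp_pos: [0.5519, -0.031, 0.2662]
ee_rot: [[-0.993, 0.118, -0.001], [0.118, 0.993, 0.0], [0.001, 0.0, -1.0]]
wrist_force: [-0.4, -0.3, -0.9]
gripper_width: 0.576
gripper_force: 0.0
```

Run:
```python
from h import *
s=sense();im,X=cloud("wrist"); np.savez("w4.npz",im=im,X=X)
print(s["tcp_pos"],s["ee_rot"][2])
# project recess, see heights round it
d=np.hypot(X[...,0]-.5336,X[...,1]+.0292)
for lo,hi in((0,.008),(.008,.013),(.022,.028)):
    P=X[(d>lo)&(d<hi)];print(lo,len(P),np.median(P,0).round(4),P[:,2].std().round(4))
v,u=np.where(d<.04);print(u.min(),u.max(),v.min(),v.max())
P=X[(d<.022)&(X[...,2]>.028)];print("cap top",len(P),P.min(0),P.max(0),P.mean(0))
a=im[max(0,v.min()-15):v.max()+15,u.min()-15:u.max()+15];cv2.imwrite("pics/w4c.png",cv2.resize(a,(600,600),interpolation=cv2.INTER_CUBIC)[...,::-1])
```

```text
[ 0.55187778 -0.03098298  0.26620892] [ 1.10033420e-03  2.99338412e-04 -9.99999350e-01]
0 2183 [ 0.5269 -0.0284  0.3689] 0.0926
0.008 6710 [ 0.5259 -0.0282  0.3709] 0.0693
0.022 7724 [ 0.5246 -0.0195  0.3626] 0.1051
32 509 121 419
cap top 20579 [ 0.51637308 -0.04978627  0.02802647] [ 0.54805425 -0.00741975  0.38040667] [ 0.52521748 -0.02822313  0.3558177 ]
```

View pics/w4c.png

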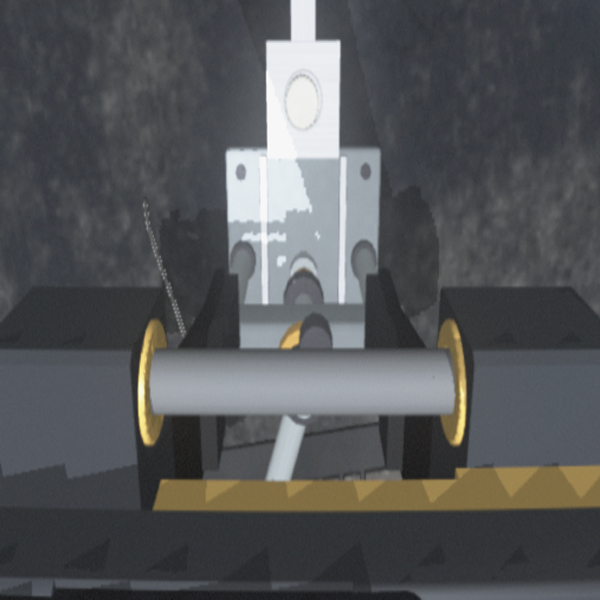

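The crop shows the cap sitting concentric in the recess (crop 300,100) with the tray still out. Next I go in front of the push plate with the fingers shut.

Request:
drive_tool --rows '[{"tx": 3.3, "ty": 0, "tz": 0, "ax": 0, "ay": 0, "az": 0, "claw": 0}, {"tx": 3.3, "ty": 0, "tz": 0, "ax": 0, "ay": 0, "az": 0, "claw": 0}, {"tx": 3.3, "ty": 0, "tz": 0, "ax": 0, "ay": 0, "az": 0, "claw": 0}, {"tx": 3.3, "ty": 0, "tz": 0, "ax": 0, "ay": 0, "az": 0, "claw": 0}, {"tx": 3.1, "ty": 0, "tz": 0, "ax": 0, "ay": 0, "az": 0, "claw": 0}, {"tx": 0, "ty": 0, "tz": 0, "ax": 0, "ay": 0, "az": 0, "claw": 0}, {"tx": 0, "ty": 0, "tz": 3, "ax": 0, "ay": 0, "az": 0, "claw": 0}, {"tx": 0, "ty": 0, "tz": 3, "ax": 0, "ay": 0, "az": 0, "claw": 0}, {"tx": 0, "ty": 0, "tz": 3, "ax": 0, "ay": 0, "az": 0, "claw": 0}, {"tx": 0, "ty": 0, "tz": 3, "ax": 0, "ay": 0, "az": 0, "claw": 0}]'

```text
time_s: 9.72
tcp_pos: [0.3901, -0.012, 0.1449]
ee_rot: [[-0.993, 0.118, -0.001], [0.118, 0.993, -0.0], [0.001, -0.0, -1.0]]
wrist_force: [0.5, 0.6, -0.3]
gripper_width: 0.012
gripper_force: 0.0
```

Run:
```python
from h import *
X=np.load("w4.npz")["X"];Z=X[...,2]
d=np.hypot(X[...,0]-.5336,X[...,1]+.0292)
for lo,hi,a,b in((0,.01,.02,.05),(.022,.028,.01,.03)):
    P=X[(d>lo)&(d<hi)&(Z>a)&(Z<b)];print(lo,len(P),np.median(P,0).round(4))
P=X[(d<.022)&(Z>.028)&(Z<.05)];print("cap top",P.min(0),P.max(0),P.mean(0))
s=sense();print(s["tcp_pos"],s["joints"].round(1),s["gripper_width"])
```

```text
0 282 [ 0.5336 -0.0291  0.0324]
0.022 802 [ 0.532  -0.0293  0.0219]
cap top [ 0.51862067 -0.04401975  0.02802647] [ 0.54805425 -0.01475224  0.03477852] [ 0.53301728 -0.02938827  0.03223524]
[ 0.39008377 -0.01201715  0.14490111] [  22.4    3.5  -36.8   -0.   -49.7 -119.2] 0.012128379190358267
```

Request:
drive_tool --rows '[{"tx": 0, "ty": 0, "tz": 3, "ax": 0, "ay": 0, "az": 0, "claw": 0}, {"tx": 0, "ty": 0, "tz": 3, "ax": 0, "ay": 0, "az": 0, "claw": 0}, {"tx": 0, "ty": 0, "tz": 3, "ax": 0, "ay": 0, "az": 0, "claw": 0}, {"tx": 0, "ty": 0, "tz": 1.9, "ax": 0, "ay": 0, "az": 0, "claw": 0}, {"tx": 0, "ty": 0, "tz": 0, "ax": 0, "ay": 0, "az": 0, "claw": 0}, {"tx": 0, "ty": 0, "tz": 0, "ax": 0, "ay": 0, "az": 0, "claw": 0}]'

```text
time_s: 10.22
tcp_pos: [0.3899, -0.0123, 0.0366]
ee_rot: [[-0.993, 0.118, -0.004], [0.118, 0.993, -0.002], [0.004, -0.002, -1.0]]
wrist_force: [-0.5, 0.7, 1.2]
gripper_width: 0.008
gripper_force: 0.0
```

Request:
drive_tool --rows '[{"tx": -0.7, "ty": 0, "tz": 0, "ax": 0, "ay": 0, "az": 0, "claw": 0}, {"tx": -0.7, "ty": 0, "tz": 0, "ax": 0, "ay": 0, "az": 0, "claw": 0}, {"tx": -0.7, "ty": 0, "tz": 0, "ax": 0, "ay": 0, "az": 0, "claw": 0}, {"tx": -0.6, "ty": 0, "tz": 0, "ax": 0, "ay": 0, "az": 0, "claw": 0}, {"tx": -0.6, "ty": 0, "tz": 0, "ax": 0, "ay": 0, "az": 0, "claw": 0}, {"tx": -0.6, "ty": 0, "tz": 0, "ax": 0, "ay": 0, "az": 0, "claw": 0}]'

```text
time_s: 10.72
tcp_pos: [0.4298, -0.0166, 0.0379]
ee_rot: [[-0.993, 0.118, -0.0], [0.118, 0.993, 0.0], [0.0, 0.0, -1.0]]
wrist_force: [-2.4, 1.4, 2.1]
gripper_width: 0.003
gripper_force: 1.3
```

Request:
drive_tool --rows '[{"tx": -0.7, "ty": 0, "tz": 0.4, "ax": 0, "ay": 0, "az": 0, "claw": 0}, {"tx": -0.7, "ty": 0, "tz": 0.4, "ax": 0, "ay": 0, "az": 0, "claw": 0}, {"tx": -0.7, "ty": 0, "tz": 0, "ax": 0, "ay": 0, "az": 0, "claw": 0}, {"tx": -0.7, "ty": 0, "tz": 0, "ax": 0, "ay": 0, "az": 0, "claw": 0}, {"tx": -0.7, "ty": 0, "tz": 0, "ax": 0, "ay": 0, "az": 0, "claw": 0}, {"tx": -0.7, "ty": 0, "tz": 0, "ax": 0, "ay": 0, "az": 0, "claw": 0}, {"tx": -0.7, "ty": 0, "tz": 0, "ax": 0, "ay": 0, "az": 0, "claw": 0}, {"tx": -0.7, "ty": 0, "tz": 0, "ax": 0, "ay": 0, "az": 0, "claw": 0}, {"tx": -0.7, "ty": 0, "tz": 0, "ax": 0, "ay": 0, "az": 0, "claw": 0}, {"tx": -0.5, "ty": 0, "tz": 0, "ax": 0, "ay": 0, "az": 0, "claw": 0}]'

```text
time_s: 11.55
tcp_pos: [0.498, -0.0246, 0.0296]
ee_rot: [[-0.993, 0.118, 0.0], [0.118, 0.993, -0.0], [-0.0, -0.0, -1.0]]
wrist_force: [-2.3, 0.1, -1.6]
gripper_width: 0.005
gripper_force: 1.2
```

Request:
drive_tool --rows '[{"tx": -0.3, "ty": 0, "tz": 0, "ax": 0, "ay": 0, "az": 0, "claw": 0}, {"tx": -0.3, "ty": 0, "tz": 0, "ax": 0, "ay": 0, "az": 0, "claw": 0}, {"tx": -0.2, "ty": 0, "tz": 0, "ax": 0, "ay": 0, "az": 0, "claw": 0}, {"tx": -0.2, "ty": 0, "tz": 0, "ax": 0, "ay": 0, "az": 0, "claw": 0}, {"tx": -0.2, "ty": 0, "tz": 0, "ax": 0, "ay": 0, "az": 0, "claw": 0}]'

```text
time_s: 11.97
tcp_pos: [0.5089, -0.0258, 0.0297]
ee_rot: [[-0.993, 0.118, -0.0], [0.118, 0.993, 0.0], [0.0, -0.0, -1.0]]
wrist_force: [-7.2, 2.7, 2.2]
gripper_width: 0.008
gripper_force: 4.3
```

Request:
drive_tool --rows '[{"tx": -0.1, "ty": 0, "tz": 0, "ax": 0, "ay": 0, "az": 0, "claw": 0}, {"tx": -0.1, "ty": 0, "tz": 0, "ax": 0, "ay": 0, "az": 0, "claw": 0}, {"tx": 0, "ty": 0, "tz": 0, "ax": 0, "ay": 0, "az": 0, "claw": 0}]'

```text
time_s: 12.22
tcp_pos: [0.5089, -0.0258, 0.0297]
ee_rot: [[-0.993, 0.118, -0.004], [0.118, 0.993, -0.0], [0.004, -0.001, -1.0]]
wrist_force: [-7.6, 4.1, 4.1]
gripper_width: 0.01
gripper_force: 3.9
```

The tray is at its hard stop. I'll back off, rise, and look at the handle.

Request:
drive_tool --rows '[{"tx": 2, "ty": 0, "tz": 0, "ax": 0, "ay": 0, "az": 0, "claw": 0}, {"tx": 1.2, "ty": 0, "tz": -1, "ax": 0, "ay": 0, "az": 0, "claw": 5}, {"tx": 0, "ty": 0, "tz": -3.5, "ax": 0, "ay": 0, "az": 0, "claw": 5}, {"tx": 0, "ty": 0, "tz": -3.5, "ax": 0, "ay": 0, "az": 0, "claw": 5}, {"tx": 0, "ty": 0, "tz": -3.5, "ax": 0, "ay": 0, "az": 0, "claw": 5}, {"tx": 0, "ty": 0, "tz": -3.5, "ax": 0, "ay": 0, "az": 0, "claw": 5}, {"tx": 0, "ty": 0, "tz": -3.5, "ax": 0, "ay": 0, "az": 0, "claw": 5}, {"tx": 0, "ty": 0, "tz": -3.5, "ax": 0, "ay": 0, "az": 0, "claw": 5}, {"tx": 0, "ty": 0, "tz": -3.5, "ax": 0, "ay": 0, "az": 0, "claw": 5}, {"tx": 0, "ty": 0, "tz": -3.5, "ax": 0, "ay": 0, "az": 0, "claw": 5}]'

```text
time_s: 13.05
tcp_pos: [0.48, -0.0222, 0.3229]
ee_rot: [[-0.993, 0.118, 0.006], [0.118, 0.993, 0.001], [-0.005, 0.002, -1.0]]
wrist_force: [1.3, 0.9, 0.0]
gripper_width: 0.551
gripper_force: 0.0
```

Request:
drive_tool --rows '[{"tx": -2.8, "ty": -0.22, "tz": 0, "ax": 0, "ay": 0, "az": 0, "claw": 5}, {"tx": -2.8, "ty": -0.22, "tz": 0, "ax": 0, "ay": 0, "az": 0, "claw": 5}, {"tx": -2.8, "ty": -0.22, "tz": 0, "ax": 0, "ay": 0, "az": 0, "claw": 5}, {"tx": -2.8, "ty": -0.22, "tz": 0, "ax": 0, "ay": 0, "az": 0, "claw": 5}, {"tx": -2.8, "ty": -0.22, "tz": 0, "ax": 0, "ay": 0, "az": 0, "claw": 5}, {"tx": -2.8, "ty": -0.22, "tz": 0, "ax": 0, "ay": 0, "az": 0, "claw": 5}, {"tx": -2.8, "ty": -0.22, "tz": 0, "ax": 0, "ay": 0, "az": 0, "claw": 5}, {"tx": -2.8, "ty": -0.22, "tz": 0, "ax": 0, "ay": 0, "az": 0, "claw": 5}, {"tx": 0, "ty": 0, "tz": 0, "ax": 0, "ay": 0, "az": 0, "claw": 5}, {"tx": 0, "ty": 0, "tz": 0, "ax": 0, "ay": 0, "az": 0, "claw": 5}]'

```text
time_s: 13.88
tcp_pos: [0.7012, -0.0664, 0.3181]
ee_rot: [[-0.993, 0.119, 0.0], [0.119, 0.993, -0.0], [-0.0, -0.0, -1.0]]
wrist_force: [-0.3, 0.6, -0.4]
gripper_width: 0.571
gripper_force: 0.0
```

Run:
```python
from h import *
s=sense();im,X=cloud("wrist"); np.savez("w5.npz",im=im,X=X);cv2.imwrite("pics/w5.png",im[...,::-1])
print(s["tcp_pos"],s["ee_rot"][0])
g=cv2.cvtColor(im,cv2.COLOR_RGB2GRAY)
R=np.hypot(X[...,0]-.634,X[...,1]+.04);Z=X[...,2]
m=(R<.085)&(Z>.208)&(Z<.23);P=X[m];print("handle",len(P),np.median(P,0),P.min(0),P.max(0),cv2.minEnclosingCircle(P[:,:2].astype(np.float32)))
v,u=np.where(m);print(u.min(),u.max(),v.min(),v.max())
m=(R<.1)&(Z>.135)&(Z<.155);P=X[m][:,:2].astype(np.float32);print("beam",len(P),cv2.minAreaRect(P))
d=(X-[.634,-.04,0])@np.array([.9934,-.115,0])
m=(abs(R)<.2)&(Z>.035)&(Z<.06)&(d<-.08);P=X[m];print("plate",len(P),np.median(P,0) if len(P) else 0)
```

```text
[ 0.70116217 -0.06640334  0.3180947 ] [-9.92950177e-01  1.18532332e-01  1.77475405e-04]
handle 730 [ 0.67528311 -0.0653428   0.2194894 ] [ 0.66574057 -0.07595663  0.20815323] [ 0.68727625 -0.05486552  0.22208815] ((0.676447331905365, -0.06536153703927994), 0.010934255085885525)
255 284 161 192
beam 6467 ((0.6313966512680054, -0.039273716509342194), (0.15001969039440155, 0.04149902984499931), 83.23638153076172)
plate 530 [ 0.52840072 -0.02804887  0.04523809]
```

View pics/w5.png

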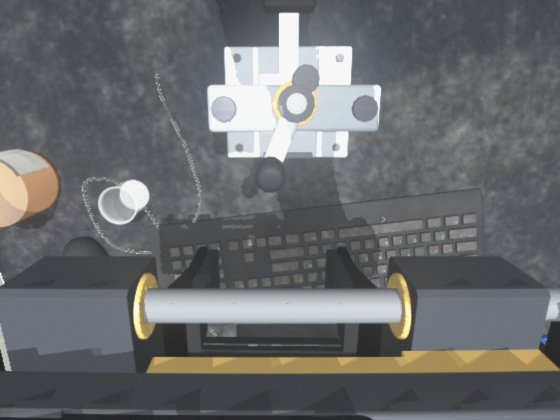

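The wrist view shows the handle top at (270,177), the hub at (297,103) and the tray plate home at (290,3). The handle is at (0.676, -0.0654) and its top at 0.2195, against 0.221 expected.

Request:
drive_tool --rows '[{"tx": 1.25, "ty": -0.1, "tz": 1, "ax": 0, "ay": 0, "az": 0, "claw": 5}, {"tx": 1.25, "ty": -0.1, "tz": 2, "ax": 0, "ay": 0, "az": 0, "claw": 5}, {"tx": 0, "ty": 0, "tz": 2, "ax": 0, "ay": 0, "az": 0, "claw": 5}, {"tx": 0, "ty": 0, "tz": 2, "ax": 0, "ay": 0, "az": 0, "claw": 5}, {"tx": 0, "ty": 0, "tz": 1, "ax": 0, "ay": 0, "az": 0, "claw": 5}, {"tx": 0, "ty": 0, "tz": 0, "ax": 0, "ay": 0, "az": 0, "claw": 5}, {"tx": 0, "ty": 0, "tz": 0, "ax": 0, "ay": 0, "az": 0, "claw": 5}]'

```text
time_s: 14.52
tcp_pos: [0.6745, -0.0652, 0.2408]
ee_rot: [[-0.993, 0.117, 0.001], [0.117, 0.993, -0.001], [-0.002, -0.0, -1.0]]
wrist_force: [1.5, -0.5, 0.4]
gripper_width: 0.574
gripper_force: 0.0
```

Run:
```python
from h import *
X=np.load("w5.npz")["X"]
for u,v in((306,77),(297,103),(285,140),(270,177),(290,3)): print(u,v,X[v,u].round(4))
s=sense();print(s["tcp_pos"],s["joints"].round(1))
```

```text
306 77 [ 0.6099 -0.0295  0.1747]
297 103 [ 0.6283 -0.0387  0.1807]
285 140 [ 0.656  -0.0507  0.171 ]
270 177 [ 0.6756 -0.065   0.2199]
290 3 [ 0.5273 -0.0271  0.0457]
[ 0.67448036 -0.06521895  0.24075292] [   8.1   26.6   10.3    0.   -73.6 -104.9]
```

The hub at (0.6283, -0.0387) agrees with the axis being 55 mm from the handle. Next I go down and grip.

Request:
drive_tool --rows '[{"tx": -0.15, "ty": 0, "tz": 2, "ax": 0, "ay": 0, "az": 0, "claw": 5}, {"tx": 0, "ty": 0, "tz": 2, "ax": 0, "ay": 0, "az": 0, "claw": 5}, {"tx": 0, "ty": 0, "tz": 1.8, "ax": 0, "ay": 0, "az": 0, "claw": 5}, {"tx": 0, "ty": 0, "tz": 0, "ax": 0, "ay": 0, "az": 0, "claw": 4}, {"tx": 0, "ty": 0, "tz": 0, "ax": 0, "ay": 0, "az": 0, "claw": 3}, {"tx": 0, "ty": 0, "tz": 0, "ax": 0, "ay": 0, "az": 0, "claw": 2.4}, {"tx": 0, "ty": 0, "tz": 0, "ax": 0, "ay": 0, "az": 0, "claw": 1.5}, {"tx": 0, "ty": 0, "tz": 0, "ax": 0, "ay": 0, "az": 0, "claw": 1.5}, {"tx": 0, "ty": 0, "tz": 0, "ax": 0, "ay": 0, "az": 0, "claw": 1.5}, {"tx": 0, "ty": 0, "tz": 0, "ax": 0, "ay": 0, "az": 0, "claw": 1.5}]'

```text
time_s: 15.35
tcp_pos: [0.6768, -0.0651, 0.1832]
ee_rot: [[-0.993, 0.117, 0.003], [0.117, 0.993, 0.0], [-0.003, 0.001, -1.0]]
wrist_force: [-0.7, 1.4, 4.5]
gripper_width: 0.242
gripper_force: 30.0
```

Request:
drive_tool --rows '[{"tx": 0, "ty": 0, "tz": 0, "ax": 0, "ay": 0, "az": 0, "claw": 1.5}, {"tx": 0, "ty": 0, "tz": 0, "ax": 0, "ay": 0, "az": 0, "claw": 1.5}]'

```text
time_s: 15.52
tcp_pos: [0.6768, -0.0651, 0.1832]
ee_rot: [[-0.993, 0.117, 0.003], [0.117, 0.993, 0.0], [-0.003, 0.0, -1.0]]
wrist_force: [-0.7, 2.4, 5.3]
gripper_width: 0.237
gripper_force: 30.0
```

```bash
cat > arc.py <<'E'
import sys,json,numpy as np
from station import sense
# arc.py Ax Ay phi_end_deg n [r]: from the measured TCP along the circle; prints rows in cm
Ax,Ay,pe,n=map(float,sys.argv[1:5]);n=int(n);r=float(sys.argv[5]) if len(sys.argv)>5 else .055
s=sense();p=np.array(s["tcp_pos"])[:2];R=np.array(s["ee_rot"])[:2,:2]
c=p-[Ax,Ay];p0=np.degrees(np.arctan2(c[1],c[0]));rad=np.hypot(*c)
while p0<pe: p0+=360
f=np.radians(np.linspace(p0,pe,n+1));rr=np.linspace(rad,r,n+1)
Q=np.c_[Ax+rr*np.cos(f),Ay+rr*np.sin(f)];L=(Q-p)@R*100
D=np.diff(np.round(L,2),axis=0).round(2)
t=np.array([-c[1],c[0]])/rad;F=np.array(s["wrist_force"])[:2]
print("phi",p0.round(1),"rad",rad.round(4),"Ft",(F@t).round(2),"Fr",(F@c/rad).round(2))
for a in D: print(a[0],a[1])
E
python3 arc.py .6285 -.0382 -70 8
```

```text
phi -29.1 rad 0.0553 Ft 1.8 Fr -1.79
0.21 -0.45
0.25 -0.42
0.29 -0.4
0.32 -0.37
0.35 -0.35
0.38 -0.31
0.41 -0.27
0.43 -0.24
```

Request:
drive_tool --rows '[{"tx": 0.21, "ty": -0.45, "tz": 0, "ax": 0, "ay": 0, "az": 0, "claw": 1.5}, {"tx": 0.25, "ty": -0.42, "tz": 0, "ax": 0, "ay": 0, "az": 0, "claw": 1.5}, {"tx": 0.29, "ty": -0.4, "tz": 0, "ax": 0, "ay": 0, "az": 0, "claw": 1.5}, {"tx": 0.32, "ty": -0.37, "tz": 0, "ax": 0, "ay": 0, "az": 0, "claw": 1.5}, {"tx": 0.35, "ty": -0.35, "tz": 0, "ax": 0, "ay": 0, "az": 0, "claw": 1.5}, {"tx": 0.38, "ty": -0.31, "tz": 0, "ax": 0, "ay": 0, "az": 0, "claw": 1.5}, {"tx": 0.41, "ty": -0.27, "tz": 0, "ax": 0, "ay": 0, "az": 0, "claw": 1.5}, {"tx": 0.43, "ty": -0.24, "tz": 0, "ax": 0, "ay": 0, "az": 0, "claw": 1.5}]'

```text
time_s: 16.18
tcp_pos: [0.6507, -0.0891, 0.1833]
ee_rot: [[-0.993, 0.117, 0.011], [0.117, 0.993, 0.001], [-0.011, 0.002, -1.0]]
wrist_force: [7.3, 3.9, 1.8]
gripper_width: 0.244
gripper_force: 30.0
```

```bash
python3 arc.py .6285 -.0382 -130 10
```

```text
phi -66.5 rad 0.0555 Ft 8.26 Fr -0.68
0.55 -0.27
0.58 -0.22
0.59 -0.14
0.61 -0.08
0.61 -0.02
0.61 0.06
0.6 0.12
0.58 0.19
0.56 0.25
0.53 0.31
```

Idle force is 8.3 N as expected, and the radial force is near zero, so I continue.

Request:
drive_tool --rows '[{"tx": 0.55, "ty": -0.27, "tz": 0, "ax": 0, "ay": 0, "az": 0, "claw": 1.5}, {"tx": 0.58, "ty": -0.22, "tz": 0, "ax": 0, "ay": 0, "az": 0, "claw": 1.5}, {"tx": 0.59, "ty": -0.14, "tz": 0, "ax": 0, "ay": 0, "az": 0, "claw": 1.5}, {"tx": 0.61, "ty": -0.08, "tz": 0, "ax": 0, "ay": 0, "az": 0, "claw": 1.5}, {"tx": 0.61, "ty": -0.02, "tz": 0, "ax": 0, "ay": 0, "az": 0, "claw": 1.5}, {"tx": 0.61, "ty": 0.06, "tz": 0, "ax": 0, "ay": 0, "az": 0, "claw": 1.5}, {"tx": 0.6, "ty": 0.12, "tz": 0, "ax": 0, "ay": 0, "az": 0, "claw": 1.5}, {"tx": 0.58, "ty": 0.19, "tz": 0, "ax": 0, "ay": 0, "az": 0, "claw": 1.5}, {"tx": 0.56, "ty": 0.25, "tz": 0, "ax": 0, "ay": 0, "az": 0, "claw": 1.5}, {"tx": 0.53, "ty": 0.31, "tz": 0, "ax": 0, "ay": 0, "az": 0, "claw": 1.5}]'

```text
time_s: 17.02
tcp_pos: [0.5935, -0.0815, 0.1833]
ee_rot: [[-0.993, 0.117, 0.012], [0.117, 0.993, -0.001], [-0.012, 0.001, -1.0]]
wrist_force: [9.5, -1.9, 0.2]
gripper_width: 0.239
gripper_force: 30.0
```

```bash
python3 arc.py .6285 -.0382 -190 10
```

```text
phi -128.9 rad 0.0557 Ft 8.58 Fr -4.43
0.48 0.35
0.44 0.39
0.39 0.44
0.35 0.48
0.29 0.52
0.24 0.54
0.17 0.56
0.12 0.57
0.05 0.59
-0.01 0.58
```

Request:
drive_tool --rows '[{"tx": 0.48, "ty": 0.35, "tz": 0, "ax": 0, "ay": 0, "az": 0, "claw": 1.5}, {"tx": 0.44, "ty": 0.39, "tz": 0, "ax": 0, "ay": 0, "az": 0, "claw": 1.5}, {"tx": 0.39, "ty": 0.44, "tz": 0, "ax": 0, "ay": 0, "az": 0, "claw": 1.5}, {"tx": 0.35, "ty": 0.48, "tz": 0, "ax": 0, "ay": 0, "az": 0, "claw": 1.5}, {"tx": 0.29, "ty": 0.52, "tz": 0, "ax": 0, "ay": 0, "az": 0, "claw": 1.5}, {"tx": 0.24, "ty": 0.54, "tz": 0, "ax": 0, "ay": 0, "az": 0, "claw": 1.5}, {"tx": 0.17, "ty": 0.56, "tz": 0, "ax": 0, "ay": 0, "az": 0, "claw": 1.5}, {"tx": 0.12, "ty": 0.57, "tz": 0, "ax": 0, "ay": 0, "az": 0, "claw": 1.5}, {"tx": 0.05, "ty": 0.59, "tz": 0, "ax": 0, "ay": 0, "az": 0, "claw": 1.5}, {"tx": -0.01, "ty": 0.58, "tz": 0, "ax": 0, "ay": 0, "az": 0, "claw": 1.5}]'

```text
time_s: 17.85
tcp_pos: [0.5738, -0.0305, 0.1832]
ee_rot: [[-0.993, 0.117, 0.009], [0.117, 0.993, -0.004], [-0.01, -0.002, -1.0]]
wrist_force: [8.2, -8.6, -0.1]
gripper_width: 0.244
gripper_force: 30.0
```

```bash
python3 arc.py .6285 -.0382 -215 6
```

```text
phi 171.9 rad 0.0553 Ft 7.33 Fr -9.3
-3.26 4.91
-5.83 -0.83
-1.76 -5.62
4.3 -4.0
5.47 2.16
0.4 5.86
```

```bash
python3 arc.py .6290 -.0382 147 5 .0545; python3 arc.py .6290 -.0382 147 5 .0545 >/dev/null
```

```text
phi 172.0 rad 0.0557 Ft 7.34 Fr -9.29
-0.06 0.48
-0.09 0.48
-0.14 0.46
-0.18 0.44
-0.22 0.43
```

Request:
drive_tool --rows '[{"tx": -0.08, "ty": 0.48, "tz": 0, "ax": 0, "ay": 0, "az": 0, "claw": 1.5}, {"tx": -0.12, "ty": 0.48, "tz": 0, "ax": 0, "ay": 0, "az": 0, "claw": 1.5}, {"tx": -0.16, "ty": 0.46, "tz": 0, "ax": 0, "ay": 0, "az": 0, "claw": 1.5}, {"tx": -0.2, "ty": 0.44, "tz": 0, "ax": 0, "ay": 0, "az": 0, "claw": 1.5}, {"tx": -0.24, "ty": 0.43, "tz": 0, "ax": 0, "ay": 0, "az": 0, "claw": 1.5}]'

```text
time_s: 18.27
tcp_pos: [0.5814, -0.0099, 0.1831]
ee_rot: [[-0.993, 0.118, 0.002], [0.118, 0.993, -0.005], [-0.002, -0.005, -1.0]]
wrist_force: [0.7, -10.0, 5.3]
gripper_width: 0.24
gripper_force: 30.0
```

```bash
python3 arc.py .6290 -.0382 122 5 .0548
```

```text
phi 149.3 rad 0.0554 Ft 8.19 Fr -5.71
-0.25 0.47
-0.29 0.43
-0.33 0.41
-0.36 0.38
-0.4 0.33
```

Request:
drive_tool --rows '[{"tx": -0.25, "ty": 0.47, "tz": 0, "ax": 0, "ay": 0, "az": 0, "claw": 1.5}, {"tx": -0.29, "ty": 0.43, "tz": 0, "ax": 0, "ay": 0, "az": 0, "claw": 1.5}, {"tx": -0.33, "ty": 0.41, "tz": 0, "ax": 0, "ay": 0, "az": 0, "claw": 1.5}, {"tx": -0.36, "ty": 0.38, "tz": 0, "ax": 0, "ay": 0, "az": 0, "claw": 1.5}, {"tx": -0.4, "ty": 0.33, "tz": 0, "ax": 0, "ay": 0, "az": 0, "claw": 1.5}]'

```text
time_s: 18.68
tcp_pos: [0.5983, 0.0075, 0.1831]
ee_rot: [[-0.993, 0.118, -0.002], [0.118, 0.993, -0.006], [0.002, -0.007, -1.0]]
wrist_force: [-2.0, -9.9, 6.6]
gripper_width: 0.245
gripper_force: 30.0
```

```bash
python3 arc.py .6290 -.0382 97 5 .055
```

```text
phi 123.8 rad 0.0551 Ft 7.12 Fr -7.11
-0.41 0.32
-0.43 0.27
-0.46 0.24
-0.48 0.19
-0.5 0.14
```

Request:
drive_tool --rows '[{"tx": -0.41, "ty": 0.3, "tz": 0, "ax": 0, "ay": 0, "az": 0, "claw": 1.5}, {"tx": -0.43, "ty": 0.26, "tz": 0, "ax": 0, "ay": 0, "az": 0, "claw": 1.5}, {"tx": -0.46, "ty": 0.23, "tz": 0, "ax": 0, "ay": 0, "az": 0, "claw": 1.5}, {"tx": -0.48, "ty": 0.18, "tz": 0, "ax": 0, "ay": 0, "az": 0, "claw": 1.5}, {"tx": -0.5, "ty": 0.13, "tz": 0, "ax": 0, "ay": 0, "az": 0, "claw": 1.5}]'

```text
time_s: 19.1
tcp_pos: [0.6207, 0.0159, 0.183]
ee_rot: [[-0.993, 0.119, -0.006], [0.119, 0.993, -0.006], [0.005, -0.007, -1.0]]
wrist_force: [-7.4, -7.2, 9.8]
gripper_width: 0.241
gripper_force: 30.0
```

```bash
python3 arc.py .6290 -.0382 72 5 .055
```

```text
phi 98.7 rad 0.0547 Ft 8.39 Fr -5.97
-0.5 0.12
-0.5 0.07
-0.51 0.03
-0.52 -0.03
-0.5 -0.07
```

Request:
drive_tool --rows '[{"tx": -0.5, "ty": 0.11, "tz": -0.03, "ax": 0, "ay": 0, "az": 0, "claw": 1.5}, {"tx": -0.5, "ty": 0.06, "tz": -0.03, "ax": 0, "ay": 0, "az": 0, "claw": 1.5}, {"tx": -0.51, "ty": 0.02, "tz": -0.03, "ax": 0, "ay": 0, "az": 0, "claw": 1.5}, {"tx": -0.52, "ty": -0.03, "tz": -0.03, "ax": 0, "ay": 0, "az": 0, "claw": 1.5}, {"tx": -0.5, "ty": -0.07, "tz": -0.03, "ax": 0, "ay": 0, "az": 0, "claw": 1.5}]'

```text
time_s: 19.52
tcp_pos: [0.6426, 0.0145, 0.1831]
ee_rot: [[-0.993, 0.119, -0.014], [0.119, 0.993, -0.005], [0.013, -0.006, -1.0]]
wrist_force: [-13.2, -3.3, 9.0]
gripper_width: 0.24
gripper_force: 30.0
```

```bash
python3 arc.py .6290 -.0382 47 5 .055
```

```text
phi 75.5 rad 0.0545 Ft 11.96 Fr -6.49
-0.54 -0.09
-0.52 -0.14
-0.51 -0.19
-0.49 -0.25
-0.46 -0.29
```

Request:
drive_tool --rows '[{"tx": -0.54, "ty": -0.1, "tz": -0.02, "ax": 0, "ay": 0, "az": 0, "claw": 1.5}, {"tx": -0.52, "ty": -0.15, "tz": -0.02, "ax": 0, "ay": 0, "az": 0, "claw": 1.5}, {"tx": -0.51, "ty": -0.2, "tz": -0.02, "ax": 0, "ay": 0, "az": 0, "claw": 1.5}]'

```text
time_s: 19.77
tcp_pos: [0.6565, 0.0087, 0.1831]
ee_rot: [[-0.993, 0.119, -0.017], [0.119, 0.993, -0.004], [0.016, -0.006, -1.0]]
wrist_force: [-16.0, -1.0, 8.6]
gripper_width: 0.242
gripper_force: 30.0
```

```bash
python3 arc.py .6290 -.0382 35 5 .055
```

```text
phi 59.6 rad 0.0544 Ft 13.32 Fr -9.01
-0.43 -0.19
-0.41 -0.24
-0.38 -0.26
-0.37 -0.3
-0.34 -0.33
```

Touch is confirmed, between φ=98.7° and 75.5°. Taking 87°, the target is φ≈-2°.

Request:
drive_tool --rows '[{"tx": -0.43, "ty": -0.2, "tz": 0, "ax": 0, "ay": 0, "az": 0, "claw": 1.5}, {"tx": -0.4, "ty": -0.25, "tz": 0, "ax": 0, "ay": 0, "az": 0, "claw": 1.5}, {"tx": -0.37, "ty": -0.28, "tz": 0, "ax": 0, "ay": 0, "az": 0, "claw": 1.5}, {"tx": -0.35, "ty": -0.3, "tz": 0, "ax": 0, "ay": 0, "az": 0, "claw": 1.5}, {"tx": -0.33, "ty": -0.33, "tz": 0, "ax": 0, "ay": 0, "az": 0, "claw": 1.5}]'

```text
time_s: 20.18
tcp_pos: [0.6727, -0.0057, 0.183]
ee_rot: [[-0.993, 0.119, -0.019], [0.119, 0.993, -0.002], [0.018, -0.004, -1.0]]
wrist_force: [-17.1, 2.9, 10.5]
gripper_width: 0.242
gripper_force: 30.0
```

```bash
python3 arc.py .6290 -.0382 12 5 .0548
```

```text
phi 36.7 rad 0.0544 Ft 12.52 Fr -11.99
-0.31 -0.35
-0.29 -0.37
-0.25 -0.4
-0.21 -0.42
-0.18 -0.44
```

Request:
drive_tool --rows '[{"tx": -0.27, "ty": -0.38, "tz": 0, "ax": 0, "ay": 0, "az": 0, "claw": 1.5}, {"tx": -0.24, "ty": -0.4, "tz": 0, "ax": 0, "ay": 0, "az": 0, "claw": 1.5}, {"tx": -0.2, "ty": -0.42, "tz": 0, "ax": 0, "ay": 0, "az": 0, "claw": 1.5}, {"tx": -0.16, "ty": -0.43, "tz": 0, "ax": 0, "ay": 0, "az": 0, "claw": 1.5}, {"tx": -0.12, "ty": -0.45, "tz": 0, "ax": 0, "ay": 0, "az": 0, "claw": 1.5}]'

```text
time_s: 20.6
tcp_pos: [0.6818, -0.0245, 0.1831]
ee_rot: [[-0.993, 0.118, -0.014], [0.118, 0.993, 0.003], [0.014, 0.001, -1.0]]
wrist_force: [-13.7, 10.6, 8.6]
gripper_width: 0.243
gripper_force: 30.0
```

```bash
python3 arc.py .6290 -.0382 -3 3 .0546
python3 - <<'E'
import numpy as np
from scipy.optimize import least_squares
P=np.array([[.6768,-.0651],[.6507,-.0891],[.5935,-.0815],[.5738,-.0305],[.5814,-.0099],[.5983,.0075],[.6207,.0159],[.6426,.0145],[.6565,.0087],[.6727,-.0057]])
o=least_squares(lambda q:np.hypot(*(P-q[:2]).T)-q[2],[.629,-.038,.055]);c=o.x;print(c,o.fun.round(4))
print(np.degrees(np.arctan2(*(P-c[:2]).T[::-1])).round(1))
E
```

```text
phi 14.5 rad 0.0545 Ft 13.74 Fr -10.6
-0.18 -0.53
-0.12 -0.54
-0.07 -0.55
[ 0.62837928 -0.03872288  0.0551548 ] [-0.     -0.0001  0.      0.     -0.     -0.      0.     -0.0001 -0.
  0.0001]
[ -28.6  -66.1 -129.2  171.4  148.5  123.1   98.    75.    59.3   36.7]
```

```bash
python3 arc.py .62838 -.03872 -7 4 .0548
```

```text
phi 14.9 rad 0.0552 Ft 13.8 Fr -10.51
-0.16 -0.5
-0.11 -0.52
-0.06 -0.52
-0.02 -0.52
```

Request:
drive_tool --rows '[{"tx": -0.12, "ty": -0.5, "tz": 0, "ax": 0, "ay": 0, "az": 0, "claw": 1.5}, {"tx": -0.07, "ty": -0.52, "tz": 0, "ax": 0, "ay": 0, "az": 0, "claw": 1.5}, {"tx": -0.03, "ty": -0.52, "tz": 0, "ax": 0, "ay": 0, "az": 0, "claw": 1.5}, {"tx": 0, "ty": -0.5, "tz": 0, "ax": 0, "ay": 0, "az": 0, "claw": 1.5}]'

```text
time_s: 20.93
tcp_pos: [0.6835, -0.0429, 0.1831]
ee_rot: [[-0.993, 0.117, -0.009], [0.117, 0.993, 0.006], [0.009, 0.005, -1.0]]
wrist_force: [-9.5, 13.7, 7.2]
gripper_width: 0.242
gripper_force: 30.0
```

```bash
python3 arc.py .62838 -.03872 -7 2 .0548
```

```text
phi -4.3 rad 0.0553 Ft 12.93 Fr -10.46
0.02 -0.13
0.02 -0.13
```

At -4.3°, a quarter turn past touch. I'll unload the tangential force and then release.

Request:
drive_tool --rows '[{"tx": 0, "ty": 0, "tz": 0, "ax": 0, "ay": 0, "az": 0, "claw": 1.5}, {"tx": 0, "ty": 0.15, "tz": 0, "ax": 0, "ay": 0, "az": 0, "claw": 1.5}, {"tx": 0, "ty": 0.1, "tz": 0, "ax": 0, "ay": 0, "az": 0, "claw": 1.5}, {"tx": 0, "ty": 0, "tz": 0, "ax": 0, "ay": 0, "az": 0, "claw": 1.5}]'

```text
time_s: 21.27
tcp_pos: [0.6834, -0.0436, 0.1832]
ee_rot: [[-0.993, 0.118, -0.01], [0.118, 0.993, 0.0], [0.01, -0.001, -1.0]]
wrist_force: [-9.4, 4.0, 6.6]
gripper_width: 0.243
gripper_force: 30.0
```

```bash
python3 arc.py .62838 -.03872 -8 1 .0548
```

```text
phi -5.0 rad 0.0552 Ft 3.13 Fr -9.69
0.04 -0.28
```

Request:
drive_tool --rows '[{"tx": 0.15, "ty": 0.05, "tz": 0, "ax": 0, "ay": 0, "az": 0, "claw": 1.5}, {"tx": 0, "ty": 0, "tz": 0, "ax": 0, "ay": 0, "az": 0, "claw": 3}, {"tx": 0, "ty": 0, "tz": 0, "ax": 0, "ay": 0, "az": 0, "claw": 5}, {"tx": 0, "ty": 0, "tz": 0, "ax": 0, "ay": 0, "az": 0, "claw": 5}, {"tx": 0, "ty": 0, "tz": 0, "ax": 0, "ay": 0, "az": 0, "claw": 5}, {"tx": 0, "ty": 0, "tz": -2, "ax": 0, "ay": 0, "az": 0, "claw": 5}, {"tx": 0, "ty": 0, "tz": -3, "ax": 0, "ay": 0, "az": 0, "claw": 5}, {"tx": 0, "ty": 0, "tz": -3, "ax": 0, "ay": 0, "az": 0, "claw": 5}, {"tx": 0, "ty": 0, "tz": -3, "ax": 0, "ay": 0, "az": 0, "claw": 5}, {"tx": -1.5, "ty": 0, "tz": -3, "ax": 0, "ay": 0, "az": 0, "claw": 5}]'

```text
time_s: 22.1
tcp_pos: [0.6999, -0.0455, 0.3264]
ee_rot: [[-0.993, 0.118, 0.0], [0.118, 0.993, 0.0], [-0.0, 0.0, -1.0]]
wrist_force: [0.2, -0.0, -0.2]
gripper_width: 0.575
gripper_force: 0.0
```

Request:
drive_tool --rows '[{"tx": -1.5, "ty": 0, "tz": 0, "ax": 0, "ay": 0, "az": 0, "claw": 5}, {"tx": 0, "ty": 0, "tz": 0, "ax": 0, "ay": 0, "az": 0, "claw": 5}, {"tx": 0, "ty": 0, "tz": 0, "ax": 0, "ay": 0, "az": 0, "claw": 5}, {"tx": 0, "ty": 0, "tz": 0, "ax": 0, "ay": 0, "az": 0, "claw": 5}]'

```text
time_s: 22.43
tcp_pos: [0.7155, -0.0472, 0.3222]
ee_rot: [[-0.993, 0.118, -0.003], [0.118, 0.993, -0.0], [0.003, -0.0, -1.0]]
wrist_force: [0.7, 0.5, -0.2]
gripper_width: 0.574
gripper_force: 0.0
```

Run:
```python
from h import *
s=sense();im,X=cloud("wrist");print(s["tcp_pos"])
R=np.hypot(X[...,0]-.6284,X[...,1]+.0387);Z=X[...,2]
P=X[(R<.085)&(Z>.208)&(Z<.23)];c,r=cv2.minEnclosingCircle(P[:,:2].astype(np.float32));print(len(P),c,r,np.degrees(np.arctan2(c[1]+.0387,c[0]-.6284)))
P=X[(Z>.035)&(Z<.06)&(X[...,0]<.56)&(X[...,0]>.48)&(abs(X[...,1]+.03)<.04)];print("plate",len(P),np.median(P,0))
```

```text
[ 0.71551096 -0.04724803  0.32218388]
717 (0.6830310225486755, -0.04400952160358429) 0.01091945730149746 -5.551072010074075
plate 0 [nan nan nan]
  return _methods._mean(a, axis=axis, dtype=dtype,
  ret = um.true_divide(
```

The crank rests at -5.5°, which is 80–104° past touch and inside the 60–120° window. Handing in.

```bash
python3 -c "
from station import finish_job
print(finish_job())"
```

```text
the job is handed in; nothing more can be done
None
```

I set the cap in the recess, pushed the tray to its hard stop, wound the crank about a quarter turn (80–104°) past the felt touch, let go and handed the job in; the judged result was not returned, and I couldn't measure the clamping force directly.

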